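# Set the margin fence by its thumbwheel

## Robot

A 7-joint arm with a two-finger parallel gripper is mounted at the origin on the work surface. World frame = base frame: x ahead of the robot, y to its left, z up, the work surface at z = 0. Lengths are in m, angles in degrees, forces in N, time in s.
With the tool pointing down it reaches from about 0.35 to 0.775 m from the base axis. Payload 3.1 kg.
Tool frame: the origin (TCP) lies between the finger pads; the fingertips stand 25 mm ahead of it and the grasp point (between the pads) lies 6 mm ahead of it; z points along the fingers, y is the direction in which the jaws open and shut (so a half turn about z gives the same grasp; the last joint's range is limited). The gripper opens to 85 mm and grips with 20 to 120 N. Pads are 22 mm wide; open, the fingers measure 114 mm over their backs; the gripper's body (76 mm by 85 mm) begins 54 mm behind the grasp point. The pads swing forward as they close: fully open they stand 13 mm farther back than shut.
Start: joints at [63.616, 17.813, 0.802, 86.603, -0.252, 75.585, -1.558], TCP at [0.224, -0.502, 0.256] pointing down, gripper open.
Joint ranges: [-154.91, 154.91], [-16.99, 109.72], [-72.82, 74.43], [7.12, 147.25], [-82.49, 262.49], [11.32, 116.49], [-174.64, 174.64]. Speed limits (degrees/s): [159.86, 159.86, 180, 180, 180, 180, 180].

## Interface

Orientations are given as a 3x3 rotation matrix whose columns are the frame's x, y, z axes.
In Python, from bench import manip gives the robot as it stands.
- The arm moves only by the tool jog_arm, never from a script. Its argument "increments" is text: rows parted by semicolons, each of 5 numbers parted by spaces: the shift along the tool's x, y, z in mm, then the turn about the tool's z in rad, then the closure, from -1 (fully open) to 1 (shut), so that 0 is half open. In form: tx ty tz roll gripper; .... A call has 1 to 20 rows; each row is the pose to reach, as a shift and turn from the pose commanded when the call began, along the tool's axes at that moment; what a row does not reach only later rows make up. A row lasts 1/10 s, in which the tool goes at most 50 mm and 8.59 degrees, less where a joint would pass 70% of its speed; a pose out of reach is approached as far as the arm can. A call with a gripper value outside its range is refused whole. The fingers move at their own pace and stop on an object; "force" is the grip in N (left out, the last holds). Time passes only in rows, so rows that repeat a pose let the fingers close. It gives the time, the measured TCP pose, the force and the opening at its end, in the units of the state.
- manip.observe(): the state, without advancing time (a new reading comes with each control period).
- manip.capture(name): name is "side" or "top"; returns a dict with "color" (420x560x3 uint8, blue, green, red), "K" (3x3 intrinsics, pixels), "k1" (the pictures are not rectified: a ray, as slopes to the right and down, at radius r is drawn at 1 + k1 r^2 times it, then the intrinsics apply), "R" (3x3) and "t" (3): a world point X has camera coordinates R X + t. Camera axes: x right, y down, z forward; pixel columns grow to the right and rows downward; lengths in m; the calibration is good to about 2 mm. A picture is of the moment at which its call begins. There is no depth.
- manip.job_done(): hands the job in, once; it reports no verdict.
The state is a dict: "time": time; "joint_pos": joint angles; "joint_vel": joint speeds; "joint_torque": joint torques, N m; "tool_pos": TCP position; "tool_rot": TCP orientation; "force": force on the tool from outside, world axes, zero at the start; "moment": the same for the moment, N m; "grip_width": finger opening in m.
Only numpy, scipy, OpenCV 4.12 (cv2) and the standard library are available. Lean on these libraries where they do the work, as an engineer would, in place of code of your own. Each camera call takes 0.05 s, during which the arm holds its last target. There are 200 camera calls.

## Task

Set the margin on the paper jig: with a fingertip on top of the knurled wheel, roll it, in as many strokes as it needs, until the brass fence's leading face is level with the tip of the pointed gauge mark on the scale bar, then take the hand away. Move the fence only by rolling the wheel: do not touch the fence, do not shift the gauge mark, and do not lift or move the loose things lying around.

Things in the scene. Friction and masses are not known exactly. Their poses are not given: they have to be found in the camera images.
- jig: Paper jig fixed to the bench: dark wooden board 170 (its x) by 360 (its y) by 18 mm. Origin under its centre, on the bench; z up. On it: aluminium scale bar along y (x 45 to 79 mm, top z 28 mm), fixed steel stop bar across x at y 135 to 157 mm (top z 54 mm), grey wheel housing centred at x -35, y -100 mm (44 mm in x by 92 mm in y, top z 58 mm).
- wheel_top (a point): Topmost point of the knurled wheel when nothing presses on it: jig x -35, y -100, z 80 mm; axes as the jig's; it does not turn. Stroking the top towards the jig's +y drives the fence towards +y, 0.4 mm per 1 mm of stroke (12 mm per rad); stroking back moves it back.
- wheel: Knurled steel thumbwheel, 60 mm diameter, 24 mm wide, axle level along the jig's x; origin at its centre, 50 mm over the bench; axes turn with it. It rises 22 mm above its housing. Sprung: 2 N starts it sinking, it gives up to 7 mm, at about 7 N. A fingertip pressing it down 4 to 5 mm and stroking level along the jig's y turns it by friction; it stays where it is left.
- fence: Brass sliding fence, a block 72 (x) by 20 (y) by 26 mm, top 62 mm over the bench (rib and rack bar to 70 mm); it shares the wheel's sprung carriage and sinks with it. Slides along the jig's y, towards the gauge mark and the stop at +y. Origin on its leading (+y) face at jig x 37 mm, 38 mm over the bench; axes as the jig's. Starts with this face at jig y -20 mm, 15 to 45 mm short of the gauge mark.
- marker: Gauge mark: dark steel rider with a round screw head (top 51 mm over the bench) on the scale bar's outer (+x) edge, its flat tongue pointing to the jig's -x. Origin at the tongue's tip, jig x 56.5 mm, 31 mm over the bench; axes as the jig's. Clamped at a differing place along y; the fence's origin must reach the same jig y (the fence could pass beyond).
- weight: Bystander: a loose steel paperweight with a knob, 38 mm diameter, 44 mm high, standing on the jig's board; origin under its centre.
- baren: Bystander: a loose wooden printing pad with a knob, 90 mm diameter, 52 mm high, on the bench; origin under its centre.
- pot: Bystander: a loose white cup, 72 mm diameter, 75 mm high, on the bench; origin under its centre.
- brush: Bystander: a loose brush lying on the bench.

How it is judged (in metres and radians):
On the way:
1. a fingertip rolls the wheel and the fence moves with it (contact force between the fingers and wheel above 0.5 N and y of fence in the frame of jig above -0.015 m), for 0.05 s.
At the end, for the whole second after the job is handed in: The fence's leading face stands within 3 mm of the gauge mark's tip, measured along the jig's y, and is at rest; the gauge mark is where it was (y of fence in the frame of marker between -0.003 and 0.003 m and linear speed of fence below 0.002 m/s and distance of marker from where it was at the start of the episode below 0.004 m); the robot touches nothing.
It fails at once if the fence is touched by the robot (contact force between any of the fingers, the arm and fence above 1 N).
It fails at once if the gauge mark is shifted (distance of marker from where it was at the start of the episode above 0.004 m).
It fails at once if a loose bystander is lifted or moved more than 20 mm (distance of any of weight, baren, pot, brush from where it was at the start of the episode above 0.02 m).
It also fails if it takes over 45 s, if anything falls off the work surface, if the arm or the gripper's body presses on something with over 40 N, if the wrist force passes 120 N, or if a joint passes its speed limit or range.

## Working session

There is one attempt and no reset: what is moved stays moved. The work goes in short steps, Python scripts to look and compute and a tool call to move; the robot and the scene stay as the last step left them, time stands still between calls to the robot, and variables do not carry over. Pictures are saved under pics/ and viewed, about 8 in all and at most 12, crops included, and the job is handed in when it is done.

Besides the shell and the picture viewer there is one more tool, called by a JSON object that holds its "fn" and its "kwargs", one argument or row to a line. jog_arm: Moves the arm, as the interface text tells. Its arguments: {"type":"object","properties":{"increments":{"type":"string"},"force":{"type":"number"}},"required":["increments"]}

```bash
mkdir -p pics
cat > h.py <<'E'
import numpy as np, cv2
from bench import manip
def grab(n,f):
    c=manip.capture(n); cv2.imwrite('pics/'+f+'.png',c['color']); np.savez('pics/'+f+'.npz',**{k:np.array(c[k]) for k in('K','k1','R','t')}); return c
def D(c): return np.array([float(c['k1']),0,0,0,0])
def proj(c,P):
    R=np.array(c['R'],float);return cv2.projectPoints(np.array(P,float).reshape(-1,3),cv2.Rodrigues(R)[0],np.array(c['t'],float),np.array(c['K'],float),D(c))[0][:,0]
def plane(c,uv,z):
    n=cv2.undistortPoints(np.array(uv,float).reshape(-1,1,2),np.array(c['K'],float),D(c))[:,0]
    R=np.array(c['R'],float);t=np.array(c['t'],float)
    d=np.c_[n,np.ones(len(n))]@R; o=-R.T@t
    return o+d*((z-o[2])/d[:,2])[:,None]
E
python3 - <<'E'
from h import *
for n in('top','side'):
    c=grab(n,n+'0'); print(n,-np.array(c['R']).T@c['t'],np.array(c['R'])[2])
s=manip.observe();print(s['tool_rot'],s['tool_pos'],s['time'],s['force'])
E
```

```text
top [0.51755816 0.0893856  1.07464507] [ 7.25278993e-02 -4.14951008e-04 -9.97366298e-01]
side [ 0.07068123 -0.38695536  0.61355619] [ 0.59745954  0.53936127 -0.5934067 ]
[[ 9.13574689e-01  4.06669885e-01 -9.44394142e-04]
 [ 4.06670974e-01 -9.13572660e-01  1.92721810e-03]
 [-7.90311075e-05 -2.14471536e-03 -9.99997697e-01]] [ 0.22340979 -0.5019086   0.25532837] 0.1 [ 0.01428701 -0.60925868  0.10034678]
```

View pics/top0.png

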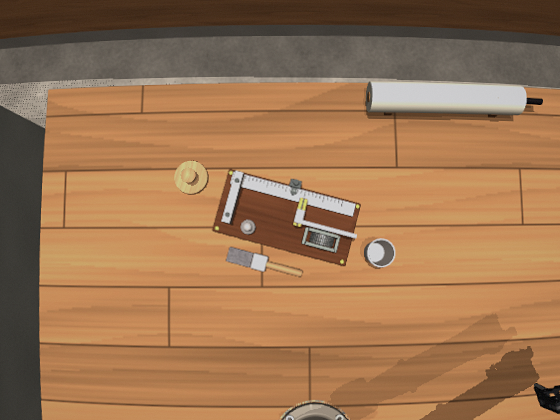

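View pics/side0.png

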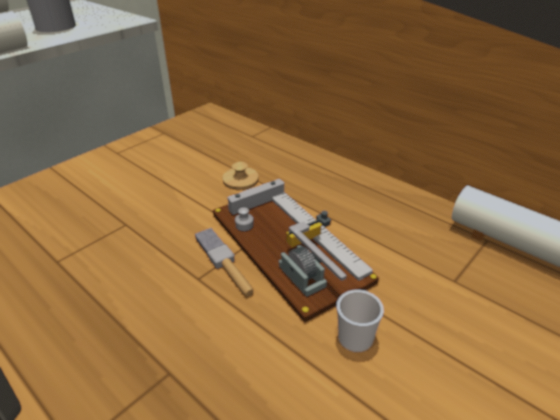

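The top view shows the jig, with corner dots near (231,172), (358,206), (342,262) and (216,229). The stop bar is at the left, so jig +y points left. The fence is near (302,210), the wheel near (322,238) and the gauge mark near (295,186). In the side view the wheel is near (305,262), the fence (303,235) and the gauge screw (323,218).

```bash
cat >> h.py <<'E'
def dots(c,approx):
    h=cv2.cvtColor(c['color'],cv2.COLOR_BGR2HSV).astype(int); out=[]
    m=((h[...,0]>20)&(h[...,0]<35)&(h[...,1]>130)&(h[...,2]>120)).astype(float)
    for u,v in approx:
        w=m[v-6:v+7,u-6:u+7]*h[v-6:v+7,u-6:u+7,1]
        ys,xs=np.mgrid[v-6:v+7,u-6:u+7]
        out.append([(w*xs).sum()/w.sum(),(w*ys).sum()/w.sum(),(w>0).sum()])
    return np.array(out)
def pose(P): # order: (+x+y),(+x-y),(-x-y),(-x+y)
    o=P.mean(0); ey=(P[0]+P[3]-P[1]-P[2])[:2]; ex=(P[0]+P[1]-P[2]-P[3])[:2]
    a1=np.arctan2(-ey[0],ey[1]); a2=np.arctan2(ex[1],ex[0])
    return o,a1,a2
E
python3 - <<'E'
from h import *
for n,a in(('top',[(231,172),(358,206),(342,262),(216,229)]),('side',[(277,187),(374,277),(305,310),(218,211)])):
    c=dict(np.load(f'pics/{n}0.npz')); c['color']=cv2.imread(f'pics/{n}0.png')
    d=dots(c,a);P=plane(c,d[:,:2],0.018);o,a1,a2=pose(P)
    print(n,d.round(1).tolist(),P.round(4).tolist(),o.round(4),np.degrees([a1,a2]).round(2),[np.linalg.norm(P[i]-P[i-1]).round(4) for i in range(4)])
I=cv2.imread('pics/top0.png')[160:280,205:375];J=cv2.imread('pics/side0.png')[170:320,205:385]
A=cv2.resize(I,None,fx=4.7,fy=4.7,interpolation=cv2.INTER_CUBIC)
B=cv2.resize(J,None,fx=4,fy=4,interpolation=cv2.INTER_CUBIC)
cv2.imwrite('pics/top0c.png',A);cv2.imwrite('pics/side0c.png',B)
E
```

```text
top [[230.3, 172.5, 4.0], [357.1, 206.0, 8.0], [341.8, 260.5, 4.0], [nan, nan, 0.0]] [[0.7079, 0.2162, 0.018], [0.617, -0.1163, 0.018], [0.4753, -0.0734, 0.018], [nan, nan, nan]] [nan nan nan] [nan nan] [np.float64(nan), np.float64(0.3447), np.float64(0.1481), np.float64(nan)]
side [[nan, nan, 0.0], [372.7, 275.9, 24.0], [305.0, 309.0, 31.0], [217.8, 209.7, 16.0]] [[nan, nan, nan], [0.6143, -0.1167, 0.018], [0.4717, -0.0732, 0.018], [0.5607, 0.2499, 0.018]] [nan nan nan] [nan nan] [np.float64(nan), np.float64(nan), np.float64(0.1491), np.float64(0.3351)]h.py:19: RuntimeWarning: invalid value encountered in scalar divide
  out.append([(w*xs).sum()/w.sum(),(w*ys).sum()/w.sum(),(w>0).sum()])
```

View pics/top0c.png

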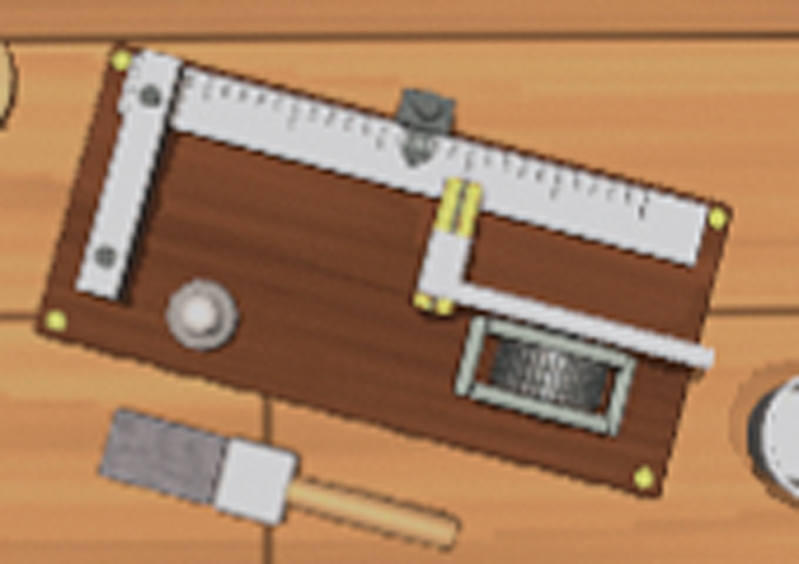

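View pics/side0c.png

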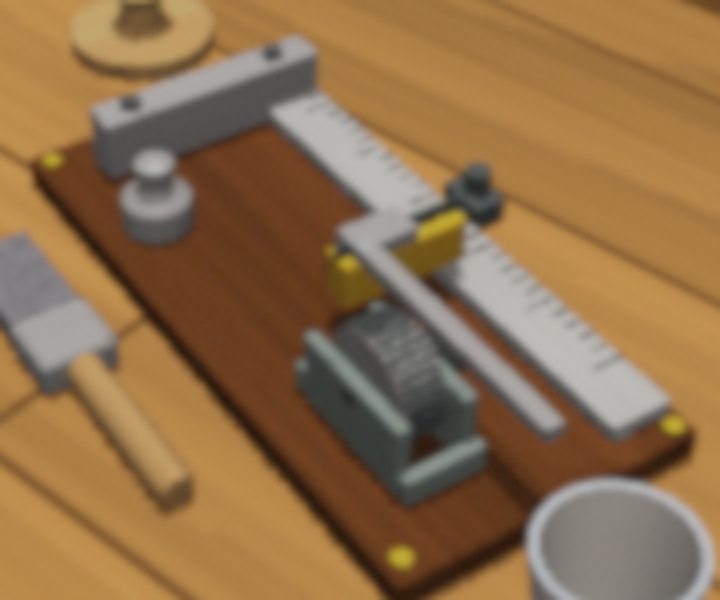

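The crops are sharp enough to use. In the top crop the dots are at (122,61), (717,218), (645,477) and (56,320), and the tongue tip is near (412,166). The fence's leading edge runs from (446,181) to (436,230). I'll compute the poses and the first move from these.

Run:
```python
from h import *
full=lambda p,x0,y0,s:(np.array(p,float)+.5)/s-.5+[x0,y0]
T=dict(np.load('pics/top0.npz'));S=dict(np.load('pics/side0.npz'))
P=plane(T,full([(122,61),(717,218),(645,477),(56,320)],205,160,4.7),.018)
o,a1,a2=pose(P);print('top',P.round(4).tolist(),o,np.degrees([a1,a2]))
Q=plane(S,full([(673,427),(401,557),(52,160)],205,170,4),.018)
print('side',Q.round(4).tolist(),(Q[0]+Q[2])/2, 'top same',(P[1]+P[3])/2)
a=(a1*2.3+a2)/3.3; Rz=np.array([[np.cos(a),-np.sin(a)],[np.sin(a),np.cos(a)]])
J=lambda uv,z,c=T,O=o:(plane(c,uv,z)[:,:2]-O[:2])@Rz*1e3
print('tip',J(full([(412,166),(405,158),(428,160)],205,160,4.7),.031).round(1).tolist())
print('fence',J(full([(446,181),(436,230)],205,160,4.7),.062).round(1).tolist())
print('screw',J(full([(427,108)],205,160,4.7),.045).round(1).tolist())
OS=(Q[0]+Q[2])/2
print('side screw top',J(full([(477,170)],205,170,4),.051,S,OS).round(1).tolist())
np.savez('jig.npz',o=o,a=a)
w=o[:2]+Rz@[-.035,-.1];s=manip.observe();p=s['tool_pos'];R=s['tool_rot']
y=Rz@[0,1];print('a',np.degrees(a),'wheel',w,'approach roll',-(np.arctan2(y[1],y[0])-np.arctan2(R[1,0],R[0,0])))
for k in(0,-.012): 
  g=np.r_[o[:2]+Rz@[-.035,-.1+k],.08+.025+.03];print(k,(R.T@(g-p)*1e3).round(1))
```

```text
top [[0.7076, 0.2154, 0.018], [0.617, -0.1163, 0.018], [0.4737, -0.0736, 0.018], [0.5627, 0.2518, 0.018]] [0.59024053 0.06932657 0.018     ] [-15.2839753  -15.34696983]
side [[0.6135, -0.1176, 0.018], [0.4717, -0.0728, 0.018], [0.5606, 0.2504, 0.018]] [0.58705342 0.06641119 0.018     ] top same [0.58984579 0.06771938 0.018     ]
tip [[57.4, -0.1], [60.7, 4.7], [62.9, -7.8]]
fence [[50.3, -19.7], [23.6, -21.2]]
screw [[88.4, 0.1]]
side screw top [[88.8, 0.8]]
a -15.303064549268584 wheel [ 0.53008905 -0.0178904 ] approach roll -0.8849003258534713
0 [ 477.  -317.2  121. ]
-0.012 [ 469.4 -307.9  121. ]
```

{"fn": "jog_arm", "kwargs": {
  "increments": "466 -305 0 -0.885 1; 466 -305 0 -0.885 1; 466 -305 0 -0.885 1; 466 -305 0 -0.885 1; 466 -305 0 -0.885 1; 466 -305 0 -0.885 1; 466 -305 0 -0.885 1; 466 -305 0 -0.885 1; 466 -305 0 -0.885 1; 466 -305 0 -0.885 1; 466 -305 0 -0.885 1; 466 -305 0 -0.885 1; 466 -305 60 -0.885 1; 466 -305 121 -0.885 1; 466 -305 121 -0.885 1; 466 -305 121 -0.885 1",
  "force": 40
}}

```text
time: 1.7
tool_pos: [0.5215, -0.0349, 0.131]
tool_rot: [[0.264, 0.964, -0.01], [0.965, -0.264, 0.0], [-0.002, -0.01, -1.0]]
force: [-1.1, 0.1, 1.0]
grip_width: 0.0001
```

Run:
```python
from h import *
c=grab('side','side1');s=manip.observe();j=np.load('jig.npz');a=j['a']
Rz=np.array([[np.cos(a),-np.sin(a)],[np.sin(a),np.cos(a)]])
tip=s['tool_pos']+s['tool_rot'][:,2]*.025 if hasattr(s['tool_rot'],'shape') else None
print(tip,'rel wheel jig mm',(Rz.T@(tip[:2]-[.5286,-.0193])*1e3).round(1),'tool in jig',(Rz.T@np.array(s['tool_rot'])[:2]).round(3),s['force'],s['grip_width'],s['time'])
cv2.imwrite('pics/side1c.png',cv2.resize(c['color'][130:330,180:400],None,fx=3,fy=3,interpolation=cv2.INTER_CUBIC))
```

```text
[ 0.52366573 -0.03473022  0.10871364] rel wheel jig mm [ -0.7 -16.2] tool in jig [[ 0.     1.    -0.004]
 [ 1.    -0.    -0.001]] [ 0.34001445 -0.26471772  0.40908426] -0.0001672137649253374 1.75
```

View pics/side1c.png

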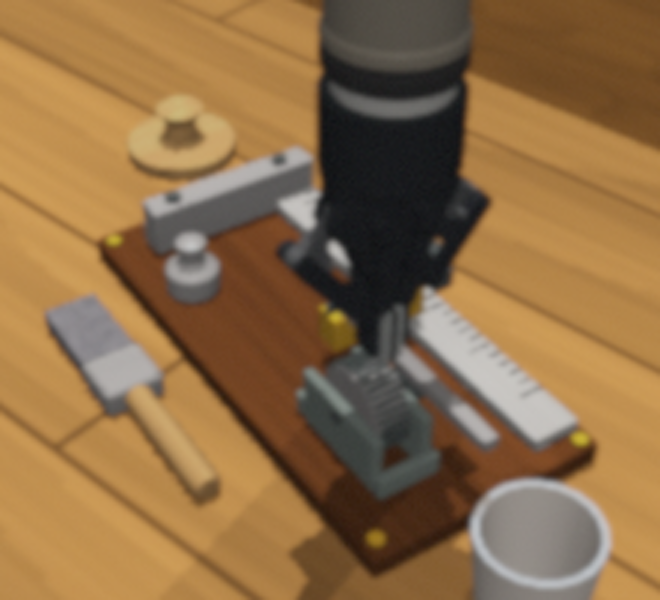

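The closed fingertip is above the wheel at crop (385,370) and clear of the fence. Next I'll press down about 5 mm and check the force.

{"fn": "jog_arm", "kwargs": {
  "increments": "0 0 15 0 1; 0 0 25 0 1; 0 0 28 0 1; 0 0 31 0 1; 0 0 33 0 1; 0 0 33 0 1"
}}

```text
time: 2.35
tool_pos: [0.526, -0.0344, 0.103]
tool_rot: [[0.264, 0.965, 0.001], [0.965, -0.264, -0.0], [0.0, 0.001, -1.0]]
force: [-0.6, -0.3, 3.5]
grip_width: 0.0
```

{"fn": "jog_arm", "kwargs": {
  "increments": "0 0 1.5 0 1; 0 0 2.5 0 1; 3 0 2.5 0 1; 6 0 2.5 0 1; 9 0 2.5 0 1; 12 0 2.5 0 1; 15 0 2.5 0 1; 18 0 2.5 0 1; 21 0 2.5 0 1; 24 0 2.5 0 1; 24 0 2.5 0 1"
}}

```text
time: 3.45
tool_pos: [0.5327, -0.0097, 0.1005]
tool_rot: [[0.263, 0.965, 0.002], [0.965, -0.263, 0.001], [0.002, 0.002, -1.0]]
force: [0.4, -0.2, 4.6]
grip_width: 0.0002
```

```bash
cat >> h.py <<'E'
def st():
    s=manip.observe();a=np.load('jig.npz')['a'];Rz=np.array([[np.cos(a),-np.sin(a)],[np.sin(a),np.cos(a)]])
    tip=np.array(s['tool_pos'])+np.array(s['tool_rot'])[:,2]*.025
    print(tip.round(4),'rel wheel mm',(Rz.T@(tip[:2]-[.5286,-.0193])*1e3).round(1),'F jig',(Rz.T@np.array(s['force'])[:2]).round(1),s['force'][2],s['time'])
E
python3 - <<'E'
from h import *
c=grab('side','side2');t=grab('top','top2');st()
A=cv2.resize(c['color'][190:290,270:370],None,fx=4,fy=4,interpolation=cv2.INTER_CUBIC)
B=cv2.resize(t['color'][170:270,260:360],None,fx=4,fy=4,interpolation=cv2.INTER_CUBIC)
cv2.imwrite('pics/c2.png',np.hstack([A,B]))
E
```

```text
[ 0.5327 -0.0097  0.0755] rel wheel mm [ 1.5 10.3] F jig [ 0.6 -0.3] 5.332830883519076 3.55
```

View pics/c2.png

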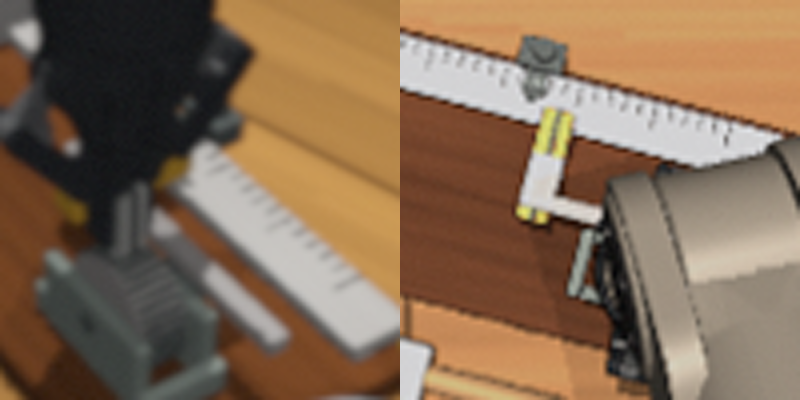

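The top view stays clear of the arm. It shows the fence's +x end at (545,110)–(575,150) in the right-hand panel, and it has moved towards the gauge mark at (537,95). I'll measure the travel from the yellow blob.

```bash
cat >> h.py <<'E'
def fence(f,dz=0):
    c=dict(np.load(f'pics/{f}.npz'));im=cv2.imread(f'pics/{f}.png');h=cv2.cvtColor(im,cv2.COLOR_BGR2HSV).astype(int)
    m=((h[...,0]>22)&(h[...,0]<36)&(h[...,1]>110)&(h[...,2]>90)).astype(np.uint8)
    m[:190]=0;m[216:]=0;m[:,:270]=0;m[:,312:]=0
    w=m*h[...,1];ys,xs=np.nonzero(w);ww=w[ys,xs];uv=[[(xs*ww).sum()/ww.sum(),(ys*ww).sum()/ww.sum()]]
    j=np.load('jig.npz');a=j['a'];Rz=np.array([[np.cos(a),-np.sin(a)],[np.sin(a),np.cos(a)]])
    print(f,len(xs),uv,((plane(c,uv,.062-dz)[0,:2]-j['o'][:2])@Rz*1e3).round(2))
E
python3 - <<'E'
from h import *
fence('top0');fence('top2',.0045);st()
E
```

```text
top0 58 [[np.float64(302.4143958161299), np.float64(203.64065510597302)]] [ 38.75 -30.27]
top2 57 [[np.float64(298.2063223257127), np.float64(202.81780976573526)]] [ 38.54 -19.65]
[ 0.5327 -0.0097  0.0755] rel wheel mm [ 1.5 10.3] F jig [ 0.6 -0.3] 5.332830883519076 3.55
```

{"fn": "jog_arm", "kwargs": {
  "increments": "0 0 -10 0 1; 0 0 -12 0 1; -13 -1 -12 0 1; -25 -2 -12 0 1; -25 -2 -12 0 1; -25 -2 -7 0 1; -25 -2 -3 0 1; -25 -2 0 0 1; -25 -2 0 0 1; -22 -2 0 0 1; -19 -2 0 0 1; -16 -2 0 0 1; -13 -2 0 0 1; -10 -2 0 0 1; -7 -2 0 0 1; -4 -2 0 0 1; -4 -2 0 0 1; -4 -2 -10 0 1; -4 -2 -20 0 1; -4 -2 -20 0 1"
}}

```text
time: 5.55
tool_pos: [0.5301, -0.0139, 0.1215]
tool_rot: [[0.263, 0.965, 0.004], [0.965, -0.264, 0.0], [0.001, 0.003, -1.0]]
force: [-0.3, -1.4, -1.1]
grip_width: -0.0
```

Run:
```python
from h import *
t=grab('top','top3');st();fence('top3')
c=dict(np.load('pics/top3.npz'));j=np.load('jig.npz');a=j['a'];Rz=np.array([[np.cos(a),-np.sin(a)],[np.sin(a),np.cos(a)]])
im=cv2.cvtColor(t['color'],cv2.COLOR_BGR2GRAY)
# left/right half-level edges of marker along jig y, sampled at jig x, z
for z,xs in((.031,(58,60,62,64,66,68,70,74)),(.036,(84,88,92))):
  for x in xs:
    y=np.arange(-16,16,.25);P=np.c_[(j['o'][:2]+np.c_[np.full_like(y,x),y]/1e3@Rz.T),np.full_like(y,z)]
    q=proj(c,P).astype(np.float32);v=cv2.remap(im,q[None,:,0],q[None,:,1],cv2.INTER_LINEAR)[0].astype(float)
    w=np.clip(np.percentile(v,75)-v-15,0,None)*(abs(y)<11);print(x,(w*y).sum()/w.sum(),v[::8].astype(int))
A=cv2.resize(t['color'][172:222,262:322],None,fx=12,fy=12,interpolation=cv2.INTER_CUBIC)
for x,y,z in((56.5,0,31),(56.5,5,31),(56.5,-5,31)):
    q=(proj(c,np.r_[j['o'][:2]+Rz@[x/1e3,y/1e3],z/1e3])[0]-[262,172]+.5)*12-.5;cv2.circle(A,tuple(int(i) for i in q),3,(0,0,255),-1)
cv2.imwrite('pics/c3.png',A)
```

```text
[ 0.5295 -0.0142  0.0957] rel wheel mm [-0.4  5.2] F jig [-0.5  0.8] 0.27256687324782614 5.6
top3 58 [[np.float64(294.73446406228277), np.float64(201.62477408591687)]] [ 38.7 -10.4]
58 -1.3994029075804777 [199 196 182 163 184 194 184 146 130 141 176 215 213 212 211 211]
60 0.08894435910564943 [208 208 205 200 193 177 162 123  98 108 144 185 204 213 211 211]
62 -0.11509522689865977 [213 213 213 203 179 140 132 117 107 104 120 153 186 214 213 212]
64 -0.5343703427719821 [211 212 210 187 147 109 107 110 110 108 110 129 167 203 211 213]
66 -0.4110144057623049 [211 213 205 180 138 115 109 113 117 119 116 119 155 188 205 213]
68 -0.35370427062605236 [207 211 200 176 148 133 129 144 139 133 128 133 160 181 197 213]
70 -0.2528104925053533 [203 210 195 171 161 154 138 157 160 151 133 147 170 189 191 209]
74 -0.27171963555491785 [217 219 196 171 153 146 129 130 139 131 124 137 163 186 204 216]
84 -1.1749644381223328 [ 84  89 109 119 113  96  81  72  76  85  96 107 117 118 113 108]
88 -4.966911764705882 [107  97 102 105  85  79  90 106 107 101  92  88 101 107 112 109]
92 -7.173913043478261 [139 118 109 100  94  93 110 113 112 113 110 107 104 102 105 115]
```

View pics/c3.png

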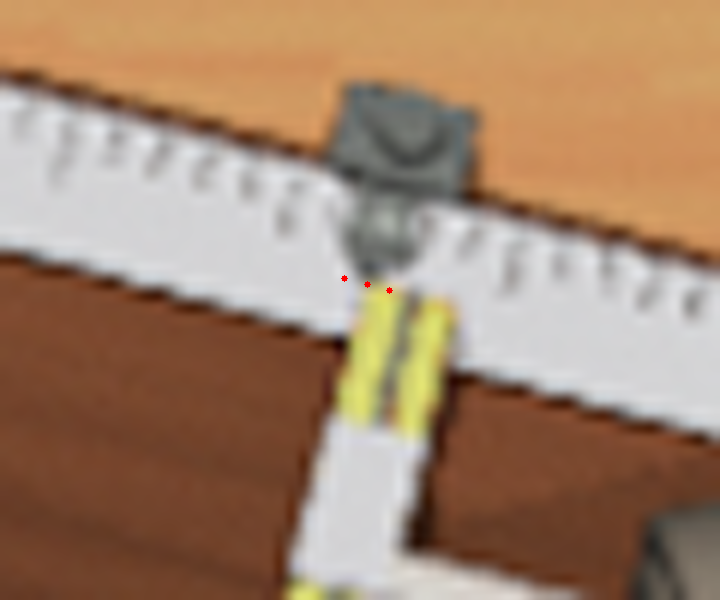

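The fence face reads −0.4 mm and the gauge tip −0.2 mm, in the same frame. In the crop, the tip at (370,278) is level with the fence's leading edge at (365,290). The fence is where it should be, so I'll withdraw.

{"fn": "jog_arm", "kwargs": {
  "increments": "0 0 -40 0 1; 0 0 -80 0 1; 0 0 -100 0 1; 0 0 -100 0 1; 0 0 -100 0 1"
}}

```text
time: 6.1
tool_pos: [0.5284, -0.0146, 0.2193]
tool_rot: [[0.264, 0.965, -0.001], [0.965, -0.264, -0.0], [-0.0, -0.001, -1.0]]
force: [-0.3, 0.3, -0.6]
grip_width: 0.0002
```

Run:
```python
from h import *
grab('top','top4');st();fence('top4');manip.job_done()
```

```text
[ 0.5277 -0.0147  0.1934] rel wheel mm [-2.1  4.2] F jig [-0.4  0.2] -0.1404428609127315 6.15
top4 59 [[np.float64(294.75322536371124), np.float64(201.61254460609388)]] [ 38.74 -10.44]
the job is handed in; nothing more can be done
```

I rolled the wheel in two strokes with the closed fingertips, about 25 mm and then about 21 mm. I then lifted the hand about 11 cm clear of the wheel and handed the job in at about 6 s.

- **Fence position:** the last top view puts the leading face at jig y −0.4 mm. Counting travel from the −20 mm start instead gives −0.2 mm.
- **Gauge mark:** its tip reads between about −0.5 and +0.1 mm, so the gap is a few tenths of a millimetre, against the 3 mm allowed.
- **At rest:** the fence reading did not change between the last two pictures, and the tool force was near zero after withdrawing.
- **Disagreements:** the side and top cameras differed by about 3 mm on the jig's origin. That doesn't affect the gap, because fence and mark were both measured in the top view. Darkness profiles across the mark's rider end (jig x 84–92 mm) gave unusable centres, so I relied on the tongue.
- **Not measured:** I did not re-measure the loose objects or the gauge mark at the end. The arm stayed well above the loose objects, and the highest force I read was about 5 N, from pressing the wheel.

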